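Nest the rubbed channel samples in shade order on the carrying rack

ROBOT

A 6-joint arm with a two-finger parallel gripper is mounted at the origin on a cart in front of the work surface, level with it; the furniture and walls round the work are solid. World frame = base frame: x ahead of the robot, y to its left, z up, the work surface at z = 0. Lengths are in m, angles in rad, forces in N, time in s.
With the tool pointing down it reaches from about 0.25 to 0.85 m from the base axis. Payload 12.5 kg.
Tool frame: the origin (TCP) lies on the front face of the gripper's body, between the roots of the fingers; the fingertips stand 84 mm ahead of it and the grasp point (between the pads) lies 65 mm ahead of it; z points along the fingers, y is the direction in which the jaws open and shut (so a half turn about z gives the same grasp; the last joint's range is limited). The gripper opens to 93 mm and grips with 3 to 60 N. Pads are 15 mm wide; open, the fingers measure 128 mm over their backs; the gripper's body (75 mm by 188 mm) begins 65 mm behind the grasp point.
Start: joints at [-1.301, 0.351, 1.652, -0, 1.139, -0.085], TCP at [0.191, -0.516, 0.303] pointing down, gripper open.
Joint ranges: [-2.75, 2.75], [-0.79, 2.1], [0.01, 2.65], [-1.57, 4.71], [0.07, 3.14], [-2.87, 2.87]. Speed limits (rad/s): [2.22, 2.22, 2.79, 3.14, 3.14, 3.14].

INTERFACE

Orientations are given as [roll, pitch, yaw] about the fixed x, y, z axes, in that order (R = Rz(yaw) Ry(pitch) Rx(roll)).
In Python, from plant import sensors, optics, arm gives the robot as it stands.
- The arm moves only by the shell command python3 -m creep 'ROWS' [OPENING]. ROWS is JSON, a list of rows, each a list of 2 entries, a list of its own where there are three numbers: the shift along the tool's x, y, z in mm, then the turn about the tool's z in degrees. In form: [[[tx, ty, tz], yaw], ...]. A call has 1 to 8 rows; each row is the pose to reach, as a shift and turn from the pose commanded when the call began, along the tool's axes at that moment; what a row does not reach only later rows make up. A row lasts 1/8 s, in which the tool goes at most 62.5 mm and 10.7 degrees, less where a joint would pass 70% of its speed; a pose out of reach is approached as far as the arm can. A call with a gripper value outside its range is refused whole. OPENING is the opening in per cent of the stroke, from 0 (shut) to 100 (fully open), set as the call begins (- or left out, the last holds). The fingers move at their own pace and stop on an object; the grip force is fixed at half the most. Time passes only in rows, so rows that repeat a pose let the fingers close. It gives the time, the measured TCP pose, the force and the opening at its end, in the units of the state.
- sensors.sense(): the state, without advancing time (a new reading comes with each control period).
- optics.get_image(name): name is "side" or "top" or "wrist"; returns (picture, depth): 420x560x3 uint8, blue, green, red; 420x560 float32, m along the optical axis (not along the pixel's ray), 0 where there is no reading.
- optics.camera_info(name): a dict with "fx", "fy", "cx", "cy" (pixels), "R" (3x3) and "t" (3): a world point X has camera coordinates R X + t; the wrist camera has in their place "tool_from_camera" (4x4, takes a point from camera to tool coordinates, whose origin is the TCP and whose axes are the flange's). Camera axes: x right, y down, z forward; pixel columns grow to the right and rows downward; lengths in m; the calibration is good to about 2 mm. A picture is of the moment at which its call begins: read the wrist's pose just before it. camera_info takes no time and is no camera call.
- arm.finish_job(): hands the job in, once; it reports no verdict.
Trained networks look in the newest picture that a camera, given by its name, has taken for a name from the list of things; names that differ only in an ending like _2 or _b are one class to them, and where a whole thing is asked for, a point or a joint stands for the part that bears it (a point fixed in the world has none). Each returns a list of dicts, best first, with "conf" (0 to 1); they miss things now and then, are a little off and sometimes report something else, mostly with a low value. They report only what shows in the picture. A call takes as long as a camera call. They do not tell look-alikes from the thing itself.
- optics.look_for(camera, target): "extent" ([left, top, right, bottom] in pixels, round what is visible of it).
- optics.landmark_of(camera, target): "xy" ([column, row] in pixels: a listed point, or the origin of a listed thing).
The state is a dict: "time_s": time; "joints": joint angles; "joint_vel": joint speeds; "tau": joint torques, N m; "ee_pos": TCP position; "eef_rot": TCP orientation; "contact_force": force on the tool from outside, world axes, zero at the start; "ft_torque": the same for the moment, N m; "width": finger opening in m.
Only numpy, scipy, OpenCV 4.12 (cv2) and the standard library are available. Lean on these libraries where they do the work, as an engineer would, in place of code of your own. Each camera call takes 0.05 s, during which the arm holds its last target.

TASK

The five anodised channel samples are dry after the rub test: move them from the drain rack to the carrying rack and nest them in shade order, lightest at the red stop: silver, gold, copper, dark brown, black. Seat the three short ones open side up on the rubber pads, then drop the two long ones open side down over the gaps, so that their flanges hang fully home inside the short ones either side and the row cannot slide apart on the way. Leave the screwdriver and the brass weight alone.

Things in the scene. Friction and masses are not known exactly. Their poses are not given: they have to be found in the camera images.
- silver_short: Short clear silver anodised aluminium channel, open side up: 46 mm long (x), 44 wide (y), 24 high; web (floor) 5 mm thick, flanges 4 mm thick stand up along both long sides, 36 mm apart inside; ends open. Origin: centre of the web's underside, z up. Take it from above by the two cut ends of the web (46 mm across, along x); little room beside the flanges. About 50 g.
- copper_short: Short orange copper anodised aluminium channel, open side up: 46 mm long (x), 44 wide (y), 24 high; web (floor) 5 mm thick, flanges 4 mm thick stand up along both long sides, 36 mm apart inside; ends open. Origin: centre of the web's underside, z up. Take it from above by the two cut ends of the web (46 mm across, along x); little room beside the flanges. About 50 g.
- black_short: Short black anodised aluminium channel, open side up: 46 mm long (x), 44 wide (y), 24 high; web (floor) 5 mm thick, flanges 4 mm thick stand up along both long sides, 36 mm apart inside; ends open. Origin: centre of the web's underside, z up. Take it from above by the two cut ends of the web (46 mm across, along x); little room beside the flanges. About 50 g.
- gold_long: Long gold anodised aluminium channel, open side down: 62 mm long (x), 44 wide (y), 24 high; web 5 mm thick on top, 4 mm flanges hang down along both long sides, 36 mm apart inside. Origin: centre, level with the flanges' lower edges, z up. Take it by the web's two ends (62 mm, along x). Interlocked, its flanges stand on the short ones' webs: origin 5 mm above theirs. ~67 g.
- brown_long: Long very dark brown anodised aluminium channel, open side down: 62 mm long (x), 44 wide (y), 24 high; web 5 mm thick on top, 4 mm flanges hang down along both long sides, 36 mm apart inside. Origin: centre, level with the flanges' lower edges, z up. Take it by the web's two ends (62 mm, along x). Interlocked, its flanges stand on the short ones' webs: origin 5 mm above theirs. ~67 g.
- drain_rack: Fixed rack with white plastic ends where the five channels start in a row, in mixed order, long axes across it (along its x, within 0.05 rad). Origin: centre, on the bench; y along the row. Seats at y = -100, -50, 0, 50, 100 mm on rubber pads, tops 22 mm above the bench. Rails cover x = -16 to 16 mm; the ends, 56 mm across and 32 high, stand at y = +-132 mm.
- carrying_rack: Fixed empty rack with a steel lifting bar at each end, 269 mm long. Origin: centre, on the bench; y along the row. Three seats of rubber pads at y = -56, 0, 56 mm, tops 22 mm above the bench, take the short channels, long axes across (along x), leaving 12 mm gaps. The long ones go over the gaps, at y = -28 and 28 mm, with about 6 mm play either way. Rails cover x = -16 to 16 mm.
- red_stop: Red plastic end stop on the rails at one end of the carrying rack (either end; a grey one like it is at the other), marking the light end of the row: 38 mm across the rack, 14 along it, 26 high. Origin: centre of its underside, on the rack's long axis, 95 mm from the rack's centre, 20 mm above the bench; the seats are 39, 95 and 151 mm from it.
- screwdriver: Bystander: red-handled screwdriver lying loose before the big machine, 160 mm long, 26 mm thick. Leave it alone.
- brass_weight: Bystander: small brass knob weight, 30 mm across, 32 mm high, standing loose on the bench to the right of the racks. Leave it alone.
Mind the look-alikes: they are no part of the job. Leave any green look-alike of the black_short alone.

How it is judged:
By the outcome, as a careful person would: the job done as asked, in the order asked, and still so for the second after the job is handed in, with the robot touching nothing.
It also fails if it takes over 104 s, if anything falls off the work surface, if the arm or the gripper's body presses on something with over 40 N, if the wrist force passes 120 N, or if a joint passes its speed limit or range.

## Working session

There is one attempt and no reset: what is moved stays moved. The work goes in short steps, Python scripts to look and compute and a shell command to move; the robot and the scene stay as the last step left them, time stands still between calls to the robot, and variables do not carry over. Pictures are saved under pics/ and viewed, and the job is handed in when it is done.

```bash
ls; mkdir -p pics
python3 - <<'E'
from plant import sensors, optics, arm
import cv2
s=sensors.sense();print(s)
for n in ["side","top","wrist"]:
    p,d=optics.get_image(n);cv2.imwrite(f"pics/{n}0.png",p)
    print(n,optics.camera_info(n))
E
```

```text
pics
{'time_s': 0.0, 'joints': array([-1.30061253e+00,  3.51238483e-01,  1.65243199e+00, -4.71743362e-06,
        1.13906791e+00, -8.45884705e-02]), 'joint_vel': array([-9.04299232e-04, -6.86866054e-05, -1.20789839e-03, -1.02311907e-03,
       -4.06804996e-05,  1.68278955e-04]), 'tau': array([ 1.32568814e-03, -4.97310448e+01, -2.85259205e+01,  6.99611893e-02,
        2.56756484e-02, -8.82384325e-05]), 'ee_pos': array([ 0.19102088, -0.51550169,  0.30219713]), 'eef_rot': array([-3.14045066e+00, -9.25330996e-05,  3.54774196e-01]), 'contact_force': array([ 0.94226236, -0.51529287, -0.1531509 ]), 'ft_torque': array([0.03336333, 0.03874071, 0.01436194]), 'width': 0.0929564198139004}
side {'fx': 502.79883316131475, 'fy': 502.79883316131475, 'cx': 279.65425874809483, 'cy': 203.57411109764132, 'R': array([[ 0.99629121,  0.08589912, -0.00501691],
       [ 0.02723228, -0.37008491, -0.92859871],
       [-0.08162249,  0.92501811, -0.37105157]]), 't': array([-0.46770733, -0.03714141,  1.35674648])}
top {'fx': 401.7106335681449, 'fy': 401.7106335681449, 'cx': 278.28313249868194, 'cy': 205.5807091639128, 'R': array([[-2.38443564e-02, -9.99714022e-01, -1.82214362e-03],
       [-9.95984126e-01,  2.39126489e-02, -8.62774883e-02],
       [ 8.62963872e-02, -2.42405055e-04, -9.96269479e-01]]), 't': array([-0.20320544,  0.51443715,  0.96330416])}
wrist {'fx': 362.82279706343036, 'fy': 362.82279706343036, 'cx': 278.18756766209594, 'cy': 203.15508373135913, 'tool_from_camera': array([[-4.21057188e-04, -9.58924026e-01, -2.83662713e-01,
         7.79577630e-02],
       [ 9.99999817e-01, -2.80830749e-04, -5.35007782e-04,
        -4.46424495e-04],
       [ 4.33370605e-04, -2.83662886e-01,  9.58923969e-01,
        -8.11830962e-02],
       [ 0.00000000e+00,  0.00000000e+00,  0.00000000e+00,
         1.00000000e+00]])}
```

View pics/top0.png

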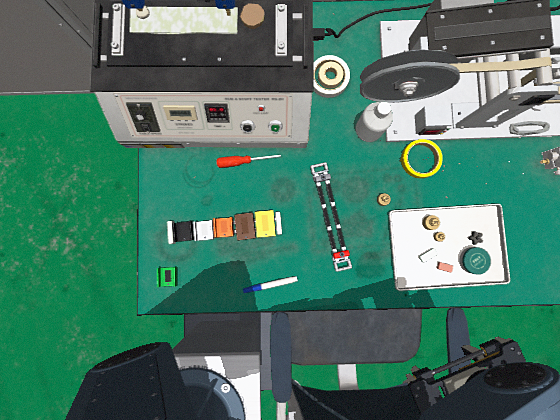

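View pics/side0.png

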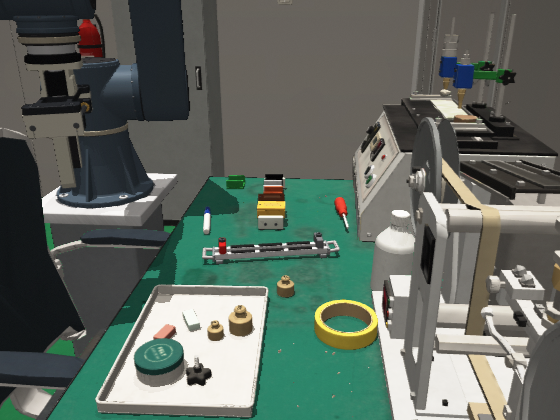

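View pics/wrist0.png

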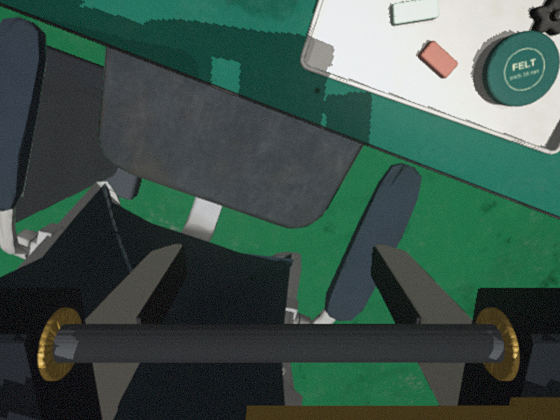

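```bash
cat > h.py <<'E'
from plant import sensors, optics, arm
import numpy as np, cv2
from scipy.spatial.transform import Rotation as Ro
def T():
    s=sensors.sense(); return Ro.from_euler('xyz',s['eef_rot']).as_matrix(), np.array(s['ee_pos'])
def world(cam,px,d,pose=None):
    """px (N,2), d (N,) -> world"""
    c=optics.camera_info(cam); px=np.atleast_2d(px).astype(float); d=np.atleast_1d(d)
    P=np.c_[(px[:,0]-c['cx'])/c['fx']*d,(px[:,1]-c['cy'])/c['fy']*d,d]
    if cam=='wrist':
        M=np.array(c['tool_from_camera']); R,t=pose or T()
        return (P@M[:3,:3].T+M[:3,3])@R.T+t
    return (P-c['t'])@c['R']
def plane(cam,px,z,pose=None):
    a=world(cam,px,np.ones(len(np.atleast_2d(px)))*.1,pose);b=world(cam,px,np.ones(len(np.atleast_2d(px))),pose)
    k=(z-a[:,2])/(b[:,2]-a[:,2]); return a+(b-a)*k[:,None]
def cloud(cam,d,pose=None):
    v,u=np.mgrid[:420,:560]; return world(cam,np.c_[u.ravel(),v.ravel()],d.ravel(),pose).reshape(420,560,3)
E
python3 - <<'E'
from h import *
p,d=optics.get_image('top'); C=cloud('top',d)
for n in "silver_short copper_short black_short gold_long brown_long drain_rack carrying_rack red_stop screwdriver brass_weight".split():
    r=optics.landmark_of('top',n)
    print(n,[(np.round(q['xy'],1).tolist(),round(q['conf'],2),plane('top',q['xy'],.022 if n[-1]!='k' else 0.).round(3)[0].tolist()) for q in r[:3]])
for u,v in [(170,231),(183,231),(205,231),(223,229),(244,226),(265,224),(280,224),(167,276),(320,170),(343,263),(343,254)]: print(u,v,C[v,u].round(3))
cv2.imwrite('pics/topz.png',cv2.resize(p[140:300,140:400],None,fx=3,fy=3,interpolation=cv2.INTER_CUBIC))
E
```

```text
silver_short [([206.9, 228.8], 0.63, [0.457, -0.04, 0.022])]
copper_short [([223.6, 229.8], 0.6, [0.453, -0.081, 0.022])]
black_short [([170.3, 275.3], 0.78, [0.347, 0.05, 0.022]), ([184.6, 231.2], 0.59, [0.452, 0.015, 0.022])]
gold_long [([265.9, 225.2], 0.96, [0.462, -0.184, 0.022])]
brown_long [([246.0, 225.2], 0.94, [0.463, -0.135, 0.022])]
drain_rack []
carrying_rack [([326.8, 219.1], 0.75, [0.475, -0.336, 0.0])]
red_stop [([340.0, 254.7], 0.62, [0.386, -0.362, 0.022])]
screwdriver [([247.9, 159.4], 0.69, [0.626, -0.143, 0.022])]
brass_weight [([385.6, 199.3], 0.58, [0.519, -0.479, 0.022])]
170 231 [0.453 0.048 0.03 ]
183 231 [0.453 0.017 0.027]
205 231 [ 0.451 -0.036  0.026]
223 229 [ 0.455 -0.08   0.025]
244 226 [ 0.46  -0.133  0.046]
265 224 [ 0.464 -0.183  0.048]
280 224 [ 0.464 -0.219  0.032]
167 276 [0.344 0.062 0.005]
320 170 [ 0.599 -0.323  0.001]
343 263 [ 0.365 -0.373 -0.004]
343 254 [ 0.389 -0.366  0.045]
```

View pics/topz.png

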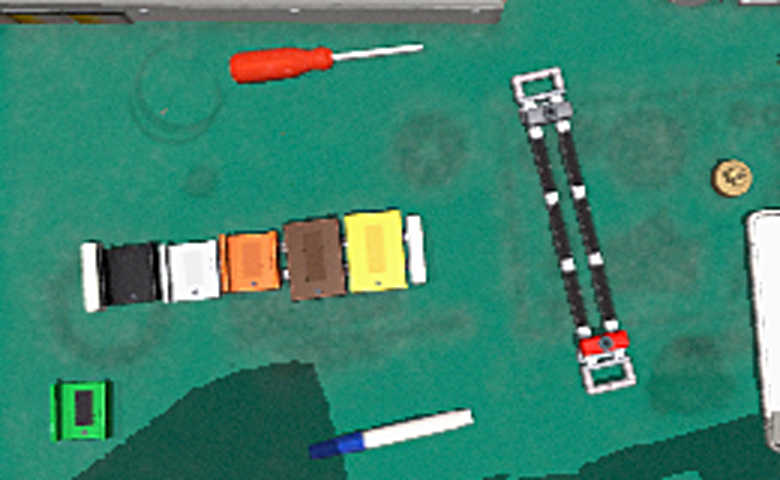

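```bash
cat >> h.py <<'E'
def need(x,y,z,yaw):
    """shift in tool axes (mm) and turn (deg) to bring TCP to x,y,z,yaw"""
    R,t=T(); d=R.T@(np.array([x,y,z])-t)*1000
    cy=np.degrees(np.arctan2(R[1,0],R[0,0])); a=(cy-yaw+180)%360-180
    print('need',d.round(1).tolist(),'turn',round(a,2),'| at',t.round(4).tolist(),'yaw',round(cy,2),'t',round(sensors.sense()['time_s'],2))
E
python3 -c "
from h import *
need(.46,-.17,.30,0)"
```

```text
need [372.3, -230.8, 2.7] turn 20.33 | at [0.1911, -0.5157, 0.3027] yaw 20.33 t 0.7
```

```bash
python3 -m creep '[[[372,-231,0],20.3],[[372,-231,0],20.3],[[372,-231,0],20.3],[[372,-231,0],20.3],[[372,-231,0],20.3],[[372,-231,0],20.3],[[372,-231,0],20.3],[[372,-231,0],20.3]]' 100
python3 - <<'E'
from h import *
need(.46,-.17,.30,0)
p,d=optics.get_image('wrist'); cv2.imwrite('pics/w1.png',p)
E
```

```text
time_s: 1.7
ee_pos: [0.4612, -0.1671, 0.3027]
eef_rot: [-3.141, -0.0, 0.005]
contact_force: [0.2, -0.2, 0.6]
width: 0.0925
need [-1.3, 2.9, 2.7] turn 0.29 | at [0.4612, -0.1671, 0.3027] yaw 0.29 t 1.7
```

View pics/w1.png

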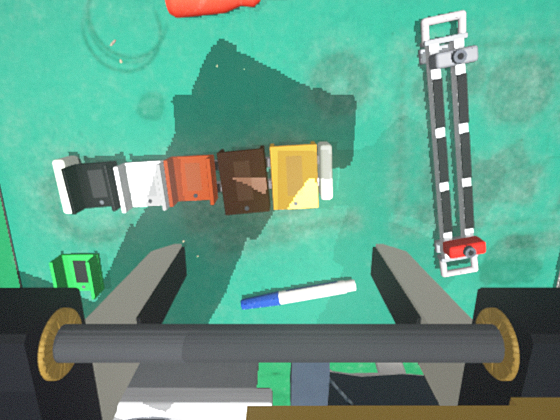

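```bash
cat >> h.py <<'E'
def ortho(p,C,x0,x1,y0,y1,s,name,zmin=0.012):
    """world-aligned raster: up=+x, left=+y, s px per mm, colour nearest; only z>zmin kept on top"""
    H=int((x1-x0)*1000*s);W=int((y1-y0)*1000*s); out=np.zeros((H,W,3),np.uint8);zb=np.full((H,W),-9.)
    r=((x1-C[...,0])*1000*s).astype(int);c=((y1-C[...,1])*1000*s).astype(int);z=C[...,2]
    ok=(r>=0)&(r<H)&(c>=0)&(c<W)&(z<.08)
    o=np.argsort(z[ok]);out[r[ok][o],c[ok][o]]=p[ok][o];zb[r[ok][o],c[ok][o]]=z[ok][o]
    cv2.imwrite(name,out); return zb
E
python3 - <<'E'
from h import *
pose=T()
p,d=optics.get_image('wrist'); C=cloud('wrist',d,pose); np.savez('w1.npz',p=p,d=d,C=C)
def box(mask,nm):
    q=C[mask][:,:2].astype(np.float32)*1000
    (c,s,a)=cv2.minAreaRect(q); print(nm,mask.sum(),np.round(c,1),np.round(s,1),round(a,2),'zmed',np.median(C[mask][:,2]).round(4))
z=C[...,2]; hsv=cv2.cvtColor(p,cv2.COLOR_BGR2HSV)
v,u=np.mgrid[:420,:560]
print('bench',np.median(z[220:240,350:370]))
# long tops
for nm,a,b in [('gold',268,323),('brown',216,272)]:
    m=(u>a)&(u<b)&(v>135)&(v<225)&(z>.040)&(z<.06); box(m,nm)
for nm,a,b in [('copper',160,219),('silver',112,168),('black',62,122)]:
    m=(u>a)&(u<b)&(v>140)&(v<220)&(z>.018)&(z<.032); box(m,nm+' web')
    m=(u>a)&(u<b)&(v>140)&(v<220)&(z>.040)&(z<.06); box(m,nm+' flangetop')
m=(u>435)&(u<495)&(v>225)&(v<265)&(z>.035)&(z<.06); box(m,'red')
m=(u>415)&(u<485)&(v>40)&(v<70)&(z>.035)&(z<.06); box(m,'grey')
for k in [(430,100),(443,190),(435,60),(465,125),(440,132),(445,240)]: print(k,C[k[1],k[0]].round(4))
ortho(p,C,.33,.61,-.42,.1,1.5,'pics/o1.png')
Z=(np.clip(z,0,.06)/.06*255).astype(np.uint8); cv2.imwrite('pics/z1.png',cv2.applyColorMap(Z,cv2.COLORMAP_JET))
E
```

```text
bench -0.001071756880578506
gold 2945 [ 464.2 -182.3] [62.3 44.1] 3.5 zmed 0.0457
brown 3014 [ 460.1 -137.9] [62.9 52.9] 5.47 zmed 0.0458
copper web 1673 [458.4 -79.4] [46.6 54. ] 3.23 zmed 0.0264
copper flangetop 691 [459.7 -82.7] [49.7 64.4] 6.86 zmed 0.0453
silver web 1451 [452.4 -29. ] [47.9 49.8] 1.82 zmed 0.0266
silver flangetop 750 [454.3 -34.5] [48.6 59.6] 4.19 zmed 0.0452
black web 1507 [449.6  19.7] [62.9 55. ] 87.67 zmed 0.0267
black flangetop 826 [451.4  10.9] [47.8 55.1] 2.45 zmed 0.0451
red 497 [ 387.6 -362.3] [14.3 37.4] 11.64 zmed 0.039
grey 714 [ 572.9 -324.4] [13.9 37.6] 11.46 zmed 0.0392
(430, 100) [ 0.5384 -0.168   0.3839]
(443, 190) [ 0.4451 -0.3393  0.0185]
(435, 60) [ 0.5694 -0.3074  0.0376]
(465, 125) [ 0.5114 -0.3521  0.0188]
(440, 132) [ 0.5046 -0.3279  0.0198]
(445, 240) [ 0.3903 -0.3476  0.0209]
```

View pics/o1.png

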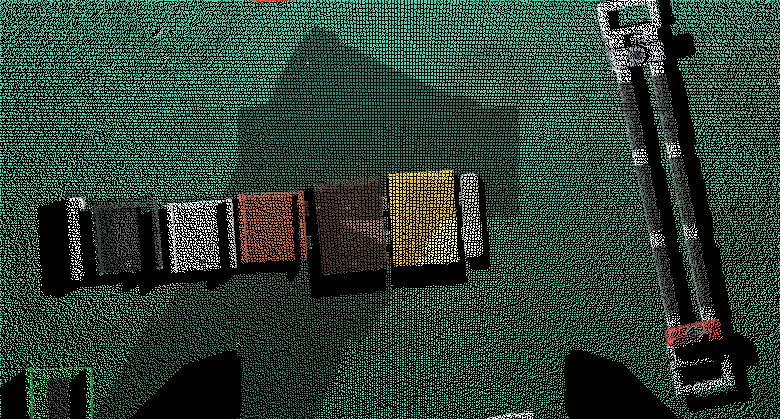

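View pics/z1.png

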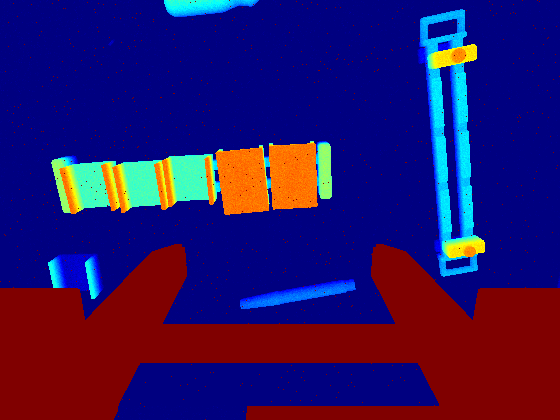

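Run:
```python
from h import *
D=np.load('w1.npz');C=D['C'];z=C[...,2]
m=(z>.0425)&(z<.0495)&(C[...,0]>.41)&(C[...,0]<.51)&(C[...,1]<.06)&(C[...,1]>-.22)
P=C[m]*1000
o=np.array([457,-83.]);a=np.radians(4)
e1=np.array([-np.sin(a),np.cos(a)]) # row axis (+y)
e2=np.array([np.cos(a),np.sin(a)])  # channel axis
Q=np.c_[(P[:,:2]-o)@e1,(P[:,:2]-o)@e2]
h,b=np.histogram(Q[:,0],np.arange(-130,131,1))
print([(int(x),int(n)) for x,n in zip(b,h)])
np.save('Q.npy',Q)
```

```text
[(-130, 0), (-129, 0), (-128, 0), (-127, 0), (-126, 0), (-125, 0), (-124, 0), (-123, 0), (-122, 31), (-121, 69), (-120, 67), (-119, 65), (-118, 64), (-117, 70), (-116, 66), (-115, 66), (-114, 66), (-113, 67), (-112, 69), (-111, 68), (-110, 68), (-109, 68), (-108, 66), (-107, 68), (-106, 66), (-105, 65), (-104, 70), (-103, 65), (-102, 68), (-101, 66), (-100, 67), (-99, 66), (-98, 67), (-97, 67), (-96, 69), (-95, 67), (-94, 66), (-93, 66), (-92, 67), (-91, 67), (-90, 68), (-89, 69), (-88, 67), (-87, 68), (-86, 67), (-85, 67), (-84, 66), (-83, 68), (-82, 65), (-81, 68), (-80, 64), (-79, 68), (-78, 24), (-77, 0), (-76, 0), (-75, 0), (-74, 12), (-73, 46), (-72, 67), (-71, 66), (-70, 67), (-69, 64), (-68, 66), (-67, 68), (-66, 65), (-65, 68), (-64, 67), (-63, 68), (-62, 64), (-61, 67), (-60, 63), (-59, 68), (-58, 68), (-57, 65), (-56, 67), (-55, 66), (-54, 68), (-53, 66), (-52, 68), (-51, 67), (-50, 61), (-49, 66), (-48, 69), (-47, 65), (-46, 66), (-45, 63), (-44, 65), (-43, 72), (-42, 62), (-41, 69), (-40, 63), (-39, 70), (-38, 59), (-37, 68), (-36, 66), (-35, 65), (-34, 68), (-33, 64), (
[... 833 characters left out ...]
57, 0), (58, 0), (59, 0), (60, 0), (61, 0), (62, 0), (63, 0), (64, 0), (65, 0), (66, 27), (67, 84), (68, 54), (69, 43), (70, 32), (71, 3), (72, 0), (73, 0), (74, 0), (75, 1), (76, 37), (77, 84), (78, 56), (79, 41), (80, 31), (81, 4), (82, 0), (83, 0), (84, 0), (85, 0), (86, 0), (87, 0), (88, 0), (89, 0), (90, 0), (91, 0), (92, 0), (93, 0), (94, 0), (95, 0), (96, 0), (97, 0), (98, 0), (99, 0), (100, 0), (101, 0), (102, 0), (103, 0), (104, 0), (105, 0), (106, 0), (107, 0), (108, 0), (109, 0), (110, 0), (111, 0), (112, 0), (113, 0), (114, 0), (115, 2), (116, 52), (117, 82), (118, 56), (119, 40), (120, 31), (121, 3), (122, 0), (123, 0), (124, 0), (125, 0), (126, 0), (127, 0), (128, 0), (129, 0)]
```

Depth is very clean. Cut at the gaps and fit a rectangle to each.

```bash
cat > tgt.py <<'E'
import numpy as np
E
python3 - <<'E'
import numpy as np,cv2
Q=np.load('Q.npy').astype(np.float32)
o=np.array([457,-83.]);a=np.radians(4);e1=np.array([-np.sin(a),np.cos(a)]);e2=np.array([np.cos(a),np.sin(a)])
for n,l,h in [('gold',-130,-75.5),('brown',-75.5,-25),('copper',-25,24.5),('silver',24.5,73),('black',73,125)]:
    q=Q[(Q[:,0]>l)&(Q[:,0]<h)]
    c,s,g=cv2.minAreaRect(q); g=(g+45)%90-45
    w=o+c[0]*e1+c[1]*e2
    print(n,len(q),w.round(1),np.round(s,1),'tilt',round(4+g,2))
E
```

```text
gold 2936 [ 464.2 -182.3] [44.1 62.3] tilt 4.5
brown 2909 [ 459.3 -133.6] [62.2 44.2] tilt 2.18
copper 449 [458.8 -81.4] [44.5 46. ] tilt 4.69
silver 479 [452.9 -34.3] [45.6 44.7] tilt 3.49
black 520 [451.4  15.6] [45.8 45. ] tilt 2.15
```

```bash
python3 -c "
from h import *
need(.4529,-.0343,.16,94.5)"
```

```text
need [-6.6, -135.2, 142.7] turn -94.37 | at [0.4598, -0.1695, 0.3027] yaw 0.13 t 1.8
```

```bash
python3 -m creep '[[[-7,-135,100],-50],[[-7,-135,143],-94.4],[[-7,-135,143],-94.4],[[-7,-135,143],-94.4],[[-7,-135,143],-94.4],[[-7,-135,143],-94.4],[[-7,-135,143],-94.4],[[-7,-135,143],-94.4]]' 100; python3 -m creep '[[[0,0,0],-1],[[0,0,0],-10],[[0,0,0],-10],[[0,0,0],-10]]'
python3 - <<'E'
from h import *
need(.4529,-.0343,.091,94.5)
pose=T();p,d=optics.get_image('wrist'); cv2.imwrite('pics/w2.png',p)
need(.4529,-.0343,.091,94.5)
E
```

```text
time_s: 2.8
ee_pos: [0.4523, -0.0364, 0.1598]
eef_rot: [3.142, 0.0, 1.505]
contact_force: [-0.9, -0.1, 0.2]
width: 0.093
time_s: 3.3
ee_pos: [0.4526, -0.0353, 0.1598]
eef_rot: [3.141, 0.0, 1.67]
contact_force: [0.1, -0.7, 0.0]
width: 0.0928
need [0.9, 0.4, 68.8] turn 1.16 | at [0.4526, -0.0353, 0.1598] yaw 95.66 t 3.3
need [0.8, 0.4, 68.8] turn 1.22 | at [0.4526, -0.0351, 0.1598] yaw 95.72 t 3.35
```

View pics/w2.png

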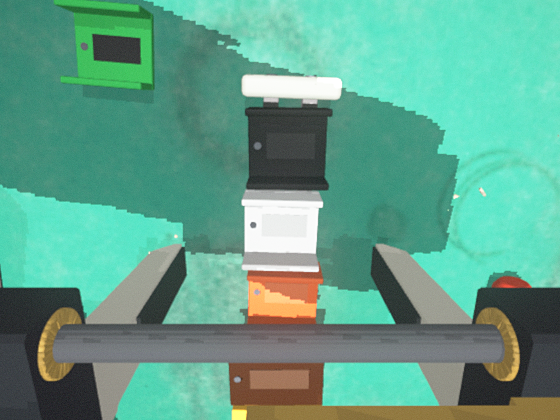

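```bash
python3 -m creep '[[[1,0,30],1],[[1,0,60],1],[[1,0,69],1],[[1,0,69],1]]'; python3 -m creep '[[[0,0,0],0],[[0,0,0],0],[[0,0,0],0],[[0,0,0],0]]' 0; python3 -m creep '[[[0,0,0],0],[[0,0,0],0]]'
```

```text
time_s: 3.85
ee_pos: [0.4525, -0.0339, 0.0908]
eef_rot: [-3.141, -0.0, 1.656]
contact_force: [-0.7, 0.1, 1.6]
width: 0.093
time_s: 4.35
ee_pos: [0.4526, -0.0339, 0.0909]
eef_rot: [3.141, 0.0, 1.658]
contact_force: [0.7, -0.3, 0.8]
width: 0.0574
time_s: 4.6
ee_pos: [0.4526, -0.0339, 0.0908]
eef_rot: [3.141, 0.0, 1.658]
contact_force: [1.0, -0.2, 1.1]
width: 0.0455
```

```bash
python3 -m creep '[[[0,0,0],0],[[0,0,-30],0],[[0,0,-70],0],[[0,0,-70],0]]'
python3 - <<'E'
from h import *
need(.4253,-.3546,.16,11.56)
p,d=optics.get_image('wrist'); cv2.imwrite('pics/w3.png',p)
E
```

```text
time_s: 5.1
ee_pos: [0.4535, -0.034, 0.1627]
eef_rot: [3.137, 0.001, 1.658]
contact_force: [0.6, -0.6, -0.3]
width: 0.0453
need [-316.9, -55.9, 2.8] turn 83.41 | at [0.4535, -0.034, 0.1627] yaw 94.97 t 5.1
```

View pics/w3.png

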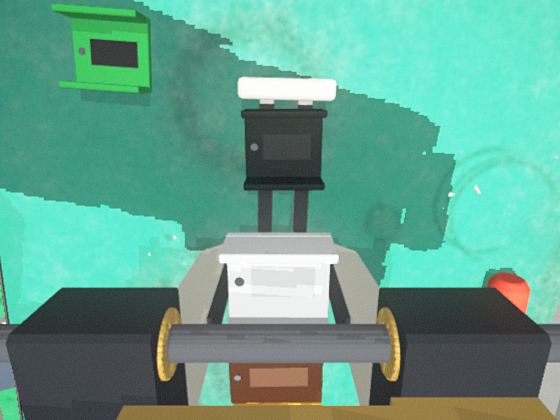

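```bash
python3 -m creep '[[[-317,-56,0],83.4],[[-317,-56,0],83.4],[[-317,-56,0],83.4],[[-317,-56,0],83.4],[[-317,-56,0],83.4],[[-317,-56,0],83.4],[[-317,-56,0],83.4],[[-317,-56,0],83.4]]';python3 -m creep '[[[0,0,0],0],[[0,0,0],0]]'
python3 - <<'E'
from h import *
pose=T()
p,d=optics.get_image('wrist'); cv2.imwrite('pics/w4.png',p); np.savez('w4.npz',p=p,d=d,C=cloud('wrist',d,pose))
need(.4253,-.3546,.092,11.56)
E
```

```text
time_s: 6.15
ee_pos: [0.4235, -0.3543, 0.1589]
eef_rot: [-3.139, 0.002, 0.196]
contact_force: [0.9, 0.4, 0.3]
width: 0.0456
time_s: 6.4
ee_pos: [0.424, -0.3543, 0.1599]
eef_rot: [-3.141, 0.001, 0.205]
contact_force: [-1.1, 0.4, -1.5]
width: 0.045
need [1.2, 0.6, 68.1] turn 0.16 | at [0.424, -0.3543, 0.1601] yaw 11.72 t 6.45
```

View pics/w4.png

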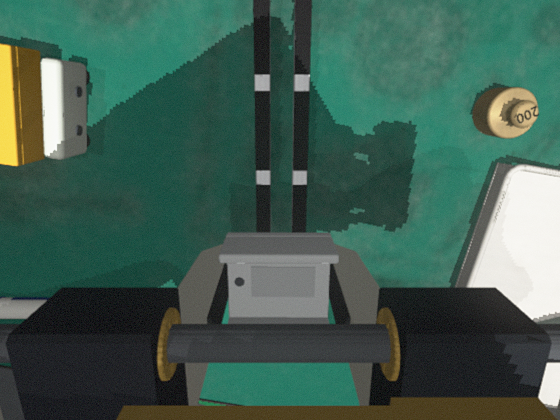

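Run:
```python
from h import *
D=np.load('w4.npz');C=D['C'];p=D['p'];z=C[...,2]
c0=np.array([.4802,-.3434]);u=np.array([np.cos(np.radians(11.56)),np.sin(np.radians(11.56))]);n=np.array([-u[1],u[0]])
S=(C[...,:2]-c0)@u*1000;N=(C[...,:2]-c0)@n*1000
g=cv2.cvtColor(p,cv2.COLOR_BGR2GRAY)
for (a,b,c,d) in [(250,275,70,95),(290,315,70,95),(250,275,165,190),(290,315,165,190)]:
    m=np.zeros_like(g,bool);m[c:d,a:b]=(g[c:d,a:b]>110)&(z[c:d,a:b]>.01); print('S',S[m].min().round(1),S[m].max().round(1),S[m].mean().round(1),'N',N[m].mean().round(1),z[m].mean().round(4))
# held silver in tool frame
R=Ro.from_euler('xyz',[np.pi,0,np.radians(11.72)]).as_matrix();Q=(C-np.array([.424,-.3543,.160]))@R*1000
m=(Q[...,2]<75)&(Q[...,2]>35)&(abs(Q[...,1])<24)&(abs(Q[...,0])<26)
q=Q[m];h,b=np.histogram(q[:,2],np.arange(35,76,2));print(list(zip(b,h)))
t=q[q[:,2]<np.percentile(q[:,2],1)+4];h,b=np.histogram(t[:,0],np.arange(-26,27,1));print(list(zip(b,h)))
```

```text
S 20.7 32.5 28.0 N 10.7 0.0202
S 20.7 32.6 28.2 N -11.9 0.021
S -32.8 -23.0 -28.1 N 10.9 0.0193
S -32.8 -24.0 -28.3 N -12.1 0.0191
[(np.int64(35), np.int64(68)), (np.int64(37), np.int64(83)), (np.int64(39), np.int64(78)), (np.int64(41), np.int64(80)), (np.int64(43), np.int64(404)), (np.int64(45), np.int64(1018)), (np.int64(47), np.int64(333)), (np.int64(49), np.int64(297)), (np.int64(51), np.int64(303)), (np.int64(53), np.int64(305)), (np.int64(55), np.int64(281)), (np.int64(57), np.int64(262)), (np.int64(59), np.int64(482)), (np.int64(61), np.int64(500)), (np.int64(63), np.int64(4522)), (np.int64(65), np.int64(1436)), (np.int64(67), np.int64(127)), (np.int64(69), np.int64(3)), (np.int64(71), np.int64(0)), (np.int64(73), np.int64(0))]
[(np.int64(-26), np.int64(0)), (np.int64(-25), np.int64(0)), (np.int64(-24), np.int64(0)), (np.int64(-23), np.int64(0)), (np.int64(-22), np.int64(0)), (np.int64(-21), np.int64(0)), (np.int64(-20), np.int64(0)), (np.int64(-19), np.int64(0)), (np.int64(-18), np.int64(0)), (np.int64(-17), np.int64(0)), (np.int64(-16), np.int64(0)), (np.int64(-15), np.int64
[... 472 characters left out ...]
4(13)), (np.int64(2), np.int64(18)), (np.int64(3), np.int64(18)), (np.int64(4), np.int64(14)), (np.int64(5), np.int64(29)), (np.int64(6), np.int64(68)), (np.int64(7), np.int64(7)), (np.int64(8), np.int64(1)), (np.int64(9), np.int64(0)), (np.int64(10), np.int64(0)), (np.int64(11), np.int64(0)), (np.int64(12), np.int64(0)), (np.int64(13), np.int64(0)), (np.int64(14), np.int64(0)), (np.int64(15), np.int64(0)), (np.int64(16), np.int64(0)), (np.int64(17), np.int64(0)), (np.int64(18), np.int64(0)), (np.int64(19), np.int64(0)), (np.int64(20), np.int64(0)), (np.int64(21), np.int64(0)), (np.int64(22), np.int64(0)), (np.int64(23), np.int64(0)), (np.int64(24), np.int64(0)), (np.int64(25), np.int64(0))]
```

```bash
python3 -m creep '[[[1,0,30],0],[[1,0,50],0],[[1,0,60],0],[[1,0,64],0],[[1,0,67],0],[[1,0,68.5],0],[[1,0,68.5],0],[[1,0,68.5],0]]'
```

```text
time_s: 7.45
ee_pos: [0.4252, -0.3544, 0.0925]
eef_rot: [3.141, -0.0, 0.202]
contact_force: [-0.1, 0.4, -1.2]
width: 0.0455
```

```bash
python3 -m creep '[[[0,0,0.5],0],[[0,0,1],0],[[0,0,1.5],0]]';python3 -m creep '[[[0,0,0],0],[[0,0,0],0],[[0,0,0],0],[[0,0,0],0]]' 100;python3 -m creep '[[[0,0,-40],0],[[0,0,-70],0],[[0,0,-90],0],[[0,0,-90],0]]'
python3 - <<'E'
from h import *
pose=T()
p,d=optics.get_image('wrist'); cv2.imwrite('pics/w5.png',p); np.savez('w5.npz',p=p,d=d,C=cloud('wrist',d,pose))
need(.4588,-.0814,.16,93.3)
E
```

```text
time_s: 7.82
ee_pos: [0.4252, -0.3543, 0.0908]
eef_rot: [3.142, -0.0, 0.202]
contact_force: [-1.1, 1.2, 7.3]
width: 0.0454
time_s: 8.32
ee_pos: [0.4251, -0.3543, 0.0907]
eef_rot: [-3.142, 0.0, 0.202]
contact_force: [-0.2, 0.2, 0.3]
width: 0.0808
time_s: 8.82
ee_pos: [0.4256, -0.3547, 0.1819]
eef_rot: [3.139, -0.001, 0.202]
contact_force: [0.0, -0.6, 0.4]
width: 0.0932
need [87.7, -260.7, 20.6] turn -81.73 | at [0.4252, -0.3544, 0.1807] yaw 11.57 t 8.88
```

View pics/w5.png

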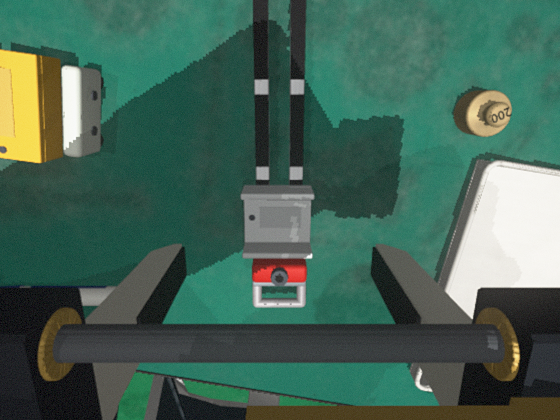

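```bash
python3 -m creep '[[[88,-261,21],-81.7],[[88,-261,21],-81.7],[[88,-261,21],-81.7],[[88,-261,21],-81.7],[[88,-261,21],-81.7],[[88,-261,21],-81.7],[[88,-261,21],-81.7],[[88,-261,21],-81.7]]';python3 -m creep '[[[0,0,0],0],[[0,0,0],0]]'
python3 - <<'E'
from h import *
need(.4588,-.0814,.0905,93.3)
pose=T()
p,d=optics.get_image('wrist'); cv2.imwrite('pics/w6.png',p)
np.savez('w6.npz',p=p,d=d,C=cloud('wrist',d,pose))
D=np.load('w5.npz');C=D['C'];z=C[...,2]
c0=np.array([.4802,-.3434]);u=np.array([np.cos(np.radians(11.56)),np.sin(np.radians(11.56))]);n=np.array([-u[1],u[0]])
S=(C[...,:2]-c0)@u*1000;N=(C[...,:2]-c0)@n*1000
m=(z>.0425)&(z<.049)&(S>-82)&(S<-30)&(abs(N)<30)
print(cv2.minAreaRect(np.c_[S[m],N[m]].astype(np.float32)))
E
```

```text
time_s: 9.88
ee_pos: [0.4585, -0.0807, 0.1586]
eef_rot: [-3.14, -0.001, 1.633]
contact_force: [-0.6, -0.6, -0.2]
width: 0.0926
time_s: 10.12
ee_pos: [0.4588, -0.081, 0.1592]
eef_rot: [-3.141, -0.0, 1.625]
contact_force: [-0.2, -0.5, 0.2]
width: 0.0927
need [-0.5, 0.0, 68.7] turn -0.18 | at [0.4588, -0.081, 0.1592] yaw 93.12 t 10.12
((-57.88246536254883, 0.5081100463867188), (45.691856384277344, 44.6894416809082), 89.94353485107422)
```

View pics/w6.png

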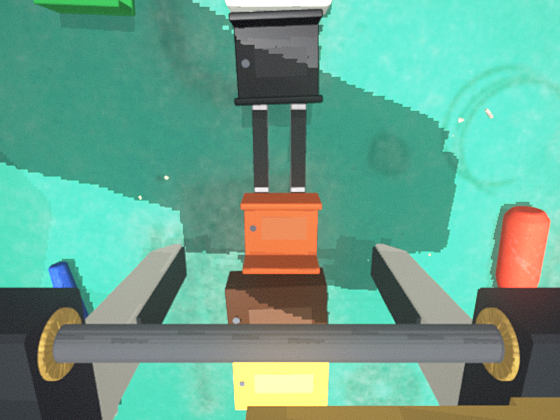

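Run:
```python
from h import *
D=np.load('w6.npz');C=D['C'];z=C[...,2]
m=(z>.0425)&(z<.0495)&(C[...,0]>.42)&(C[...,0]<.50)&(C[...,1]<-.054)&(C[...,1]>-.108)
q=C[m][:,:2].astype(np.float32)*1000; print(cv2.minAreaRect(q))
h,b=np.histogram(q[:,1],np.arange(-110,-50,2));print(list(zip(b.tolist(),h.tolist())))
```

```text
((459.089599609375, -80.99166107177734), (45.38505554199219, 44.36758041381836), 2.9671871662139893)
[(-110, 0), (-108, 0), (-106, 1), (-104, 97), (-102, 260), (-100, 210), (-98, 7), (-96, 0), (-94, 0), (-92, 0), (-90, 0), (-88, 0), (-86, 0), (-84, 0), (-82, 0), (-80, 0), (-78, 0), (-76, 0), (-74, 0), (-72, 0), (-70, 0), (-68, 0), (-66, 2), (-64, 135), (-62, 302), (-60, 185), (-58, 0), (-56, 0), (-54, 0)]
```

Copper is at (459.1, −81.0), tilt 3.0°: the tool is right over it. Descend and grip.

```bash
python3 -m creep '[[[0,0,30],0],[[0,0,60],0],[[0,0,68.5],0],[[0,0,68.5],0]]'; python3 -m creep '[[[0,0,0],0],[[0,0,0],0],[[0,0,0],0],[[0,0,0],0],[[0,0,0],0],[[0,0,0],0]]' 0; python3 -m creep '[[[0,0,-30],0],[[0,0,-70],0],[[0,0,-70],0],[[0,0,-70],0]]';python3 -c "
from h import *
need(.4802,-.3434,.16,11.56)"
```

```text
time_s: 10.68
ee_pos: [0.459, -0.081, 0.0913]
eef_rot: [-3.141, -0.0, 1.627]
contact_force: [0.7, -0.5, 0.4]
width: 0.0929
time_s: 11.42
ee_pos: [0.4591, -0.081, 0.0913]
eef_rot: [3.141, 0.0, 1.628]
contact_force: [0.9, 1.3, 2.4]
width: 0.0457
time_s: 11.92
ee_pos: [0.4587, -0.0809, 0.1606]
eef_rot: [-3.141, -0.0, 1.628]
contact_force: [-0.4, 0.5, -1.6]
width: 0.0451
need [-263.3, 6.5, 0.6] turn 81.71 | at [0.4587, -0.0809, 0.1606] yaw 93.27 t 11.93
```

```bash
python3 -m creep '[[[-263,6.5,0],81.7],[[-263,6.5,0],81.7],[[-263,6.5,0],81.7],[[-263,6.5,0],81.7],[[-263,6.5,0],81.7],[[-263,6.5,0],81.7],[[-263,6.5,0],81.7],[[-263,6.5,0],81.7]]';python3 -m creep '[[[0,0,0],0],[[0,0,0],0]]'
python3 - <<'E'
from h import *
need(.4802,-.3434,.091,11.56)
pose=T()
p,d=optics.get_image('wrist'); cv2.imwrite('pics/w7.png',p)
E
```

```text
time_s: 12.92
ee_pos: [0.48, -0.3429, 0.1593]
eef_rot: [-3.139, 0.002, 0.197]
contact_force: [0.4, 0.5, -0.1]
width: 0.0452
time_s: 13.18
ee_pos: [0.4803, -0.343, 0.1604]
eef_rot: [-3.141, 0.001, 0.205]
contact_force: [0.3, -0.4, -0.1]
width: 0.0455
need [-0.1, 0.4, 69.4] turn 0.16 | at [0.4803, -0.343, 0.1604] yaw 11.72 t 13.18
```

View pics/w7.png

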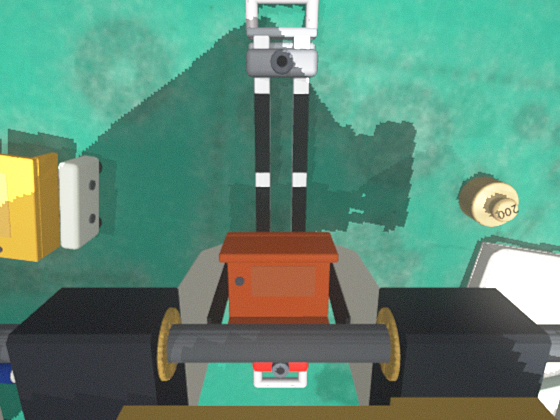

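```bash
python3 -m creep '[[[0,0,30],0],[[0,0,50],0],[[0,0,60],0],[[0,0,64],0],[[0,0,67],0],[[0,0,69],0],[[0,0,70],0],[[0,0,70],0]]';python3 -m creep '[[[0,0,0],0],[[0,0,0],0],[[0,0,0],0],[[0,0,0],0]]' 100;python3 -m creep '[[[0,0,-40],0],[[0,0,-70],0],[[0,0,-90],0],[[0,0,-90],0]]'
python3 - <<'E'
from h import *
pose=T()
p,d=optics.get_image('wrist'); cv2.imwrite('pics/w8.png',p); C=cloud('wrist',d,pose); np.savez('w8.npz',p=p,d=d,C=C)
need(.4514,.0156,.16,95.8)
z=C[...,2]
c0=np.array([.4802,-.3434]);u=np.array([np.cos(np.radians(11.56)),np.sin(np.radians(11.56))]);n=np.array([-u[1],u[0]])
S=(C[...,:2]-c0)@u*1000;N=(C[...,:2]-c0)@n*1000
m=(z>.0425)&(z<.049)&(S>-90)&(S<30)&(abs(N)<30)
h,b=np.histogram(S[m],np.arange(-90,31,1));print([(int(x),int(y)) for x,y in zip(b,h) if y])
E
```

```text
time_s: 14.22
ee_pos: [0.4806, -0.3432, 0.0914]
eef_rot: [3.141, -0.0, 0.202]
contact_force: [-0.4, 0.0, -1.0]
width: 0.0455
time_s: 14.72
ee_pos: [0.4805, -0.3432, 0.0913]
eef_rot: [3.142, -0.0, 0.202]
contact_force: [0.2, -0.5, -0.9]
width: 0.0809
time_s: 15.22
ee_pos: [0.4809, -0.3436, 0.1825]
eef_rot: [3.139, -0.002, 0.202]
contact_force: [0.5, 0.4, -0.3]
width: 0.0932
need [43.4, -357.4, 21.1] turn -84.23 | at [0.4805, -0.3432, 0.1812] yaw 11.57 t 15.28
[(-41, 1), (-40, 57), (-39, 95), (-38, 85), (-37, 163), (-36, 74), (-35, 2), (-24, 1), (-23, 75), (-22, 108), (-21, 97), (-20, 174), (-19, 11), (16, 48), (17, 97), (18, 127), (19, 101), (20, 140), (21, 1)]
```

View pics/w8.png

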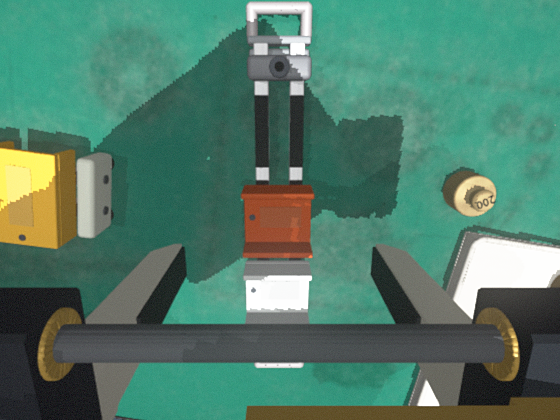

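```bash
python3 -m creep '[[[43.5,-357.5,21],-84.2],[[43.5,-357.5,21],-84.2],[[43.5,-357.5,21],-84.2],[[43.5,-357.5,21],-84.2],[[43.5,-357.5,21],-84.2],[[43.5,-357.5,21],-84.2],[[43.5,-357.5,21],-84.2],[[43.5,-357.5,21],-84.2]]';python3 -m creep '[[[0,0,0],0],[[0,0,0],0]]'
python3 - <<'E'
from h import *
need(.4514,.0156,.0905,95.8)
pose=T()
p,d=optics.get_image('wrist'); cv2.imwrite('pics/w9.png',p);C=cloud('wrist',d,pose)
z=C[...,2]
m=(z>.0425)&(z<.0495)&(C[...,0]>.41)&(C[...,0]<.49)&(C[...,1]<.043)&(C[...,1]>-.02)
q=C[m][:,:2].astype(np.float32)*1000; print(cv2.minAreaRect(q))
h,b=np.histogram(q[:,1],np.arange(-20,45,2));print(list(zip(b.tolist(),h.tolist())))
E
```

```text
time_s: 16.27
ee_pos: [0.4508, 0.0165, 0.1592]
eef_rot: [-3.14, -0.0, 1.679]
contact_force: [0.2, -0.2, 1.3]
width: 0.0932
time_s: 16.52
ee_pos: [0.4512, 0.0157, 0.1597]
eef_rot: [-3.141, -0.0, 1.668]
contact_force: [0.2, -0.5, -0.6]
width: 0.0927
need [-0.1, 0.3, 69.2] turn -0.24 | at [0.4512, 0.0157, 0.1597] yaw 95.56 t 16.52
((451.5527648925781, 16.200908660888672), (45.81651306152344, 44.62004852294922), 5.488992691040039)
[(-20, 0), (-18, 0), (-16, 0), (-14, 0), (-12, 0), (-10, 1), (-8, 48), (-6, 160), (-4, 254), (-2, 143), (0, 0), (2, 0), (4, 0), (6, 0), (8, 0), (10, 0), (12, 0), (14, 0), (16, 0), (18, 0), (20, 0), (22, 0), (24, 0), (26, 0), (28, 0), (30, 0), (32, 73), (34, 205), (36, 252), (38, 116), (40, 0), (42, 0)]
```

View pics/w9.png

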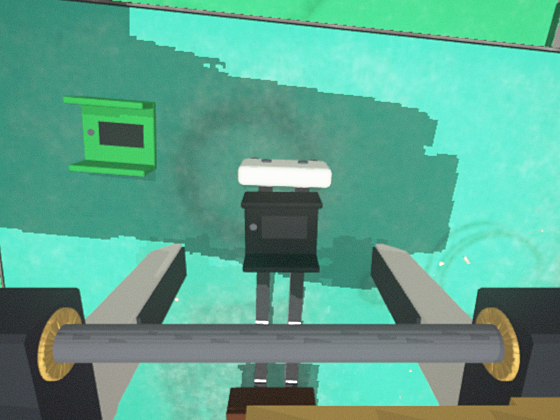

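```bash
python3 -m creep '[[[0.5,0,30],0],[[0.5,0,60],0],[[0.5,0,69],0],[[0.5,0,69],0]]'; python3 -m creep '[[[0,0,0],0],[[0,0,0],0],[[0,0,0],0],[[0,0,0],0],[[0,0,0],0],[[0,0,0],0]]' 0; python3 -m creep '[[[0,0,-30],0],[[0,0,-70],0],[[0,0,-70],0],[[0,0,-70],0]]';python3 -c "
from h import *
need(.5351,-.3322,.16,11.56)"
```

```text
time_s: 17.08
ee_pos: [0.4513, 0.0162, 0.0912]
eef_rot: [-3.141, -0.0, 1.671]
contact_force: [0.3, 0.5, -0.3]
width: 0.0926
time_s: 17.82
ee_pos: [0.4514, 0.0163, 0.0913]
eef_rot: [3.141, -0.0, 1.672]
contact_force: [0.8, -1.0, 0.7]
width: 0.0453
time_s: 18.32
ee_pos: [0.451, 0.0163, 0.1607]
eef_rot: [-3.141, -0.0, 1.672]
contact_force: [0.7, -1.5, -0.4]
width: 0.0455
need [-355.2, 48.6, 0.6] turn 84.21 | at [0.451, 0.0163, 0.1607] yaw 95.77 t 18.32
```

```bash
python3 -m creep '[[[-355,48.5,0],84.2],[[-355,48.5,0],84.2],[[-355,48.5,0],84.2],[[-355,48.5,0],84.2],[[-355,48.5,0],84.2],[[-355,48.5,0],84.2],[[-355,48.5,0],84.2],[[-355,48.5,0],84.2]]';python3 -m creep '[[[0,0,0],0],[[0,0,0],0]]'
python3 - <<'E'
from h import *
need(.5351,-.3322,.091,11.56)
pose=T()
p,d=optics.get_image('wrist'); cv2.imwrite('pics/w10.png',p)
E
```

```text
time_s: 19.32
ee_pos: [0.5346, -0.3323, 0.1589]
eef_rot: [-3.139, 0.002, 0.195]
contact_force: [0.4, -0.2, -2.0]
width: 0.0452
time_s: 19.58
ee_pos: [0.5351, -0.3318, 0.1603]
eef_rot: [-3.141, 0.001, 0.206]
contact_force: [0.3, -0.7, -0.2]
width: 0.0456
need [-0.0, 0.4, 69.3] turn 0.22 | at [0.5351, -0.3318, 0.1603] yaw 11.78 t 19.57
```

View pics/w10.png

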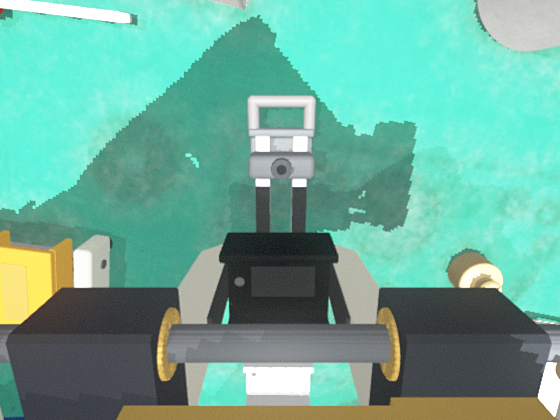

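```bash
python3 -m creep '[[[0,0,30],0],[[0,0,50],0],[[0,0,60],0],[[0,0,64],0],[[0,0,67],0],[[0,0,69],0],[[0,0,70],0],[[0,0,70],0]]';python3 -m creep '[[[0,0,0],0],[[0,0,0],0],[[0,0,0],0],[[0,0,0],0]]' 100;python3 -m creep '[[[0,0,-40],0],[[-60,0,-90],0],[[-100,0,-90],0],[[-100,0,-90],0]]'; python3 -m creep '[[[0,0,0],0],[[0,0,0],0]]'
python3 - <<'E'
from h import *
pose=T()
p,d=optics.get_image('wrist'); cv2.imwrite('pics/w11.png',p); C=cloud('wrist',d,pose); np.savez('w11.npz',p=p,d=d,C=C)
z=C[...,2]
c0=np.array([.4802,-.3434]);u=np.array([np.cos(np.radians(11.56)),np.sin(np.radians(11.56))]);n=np.array([-u[1],u[0]])
S=(C[...,:2]-c0)@u*1000;N=(C[...,:2]-c0)@n*1000
m=(z>.0425)&(z<.049)&(S>-90)&(S<85)&(abs(N)<30)
h,b=np.histogram(S[m],np.arange(-90,91,1));print([(int(x),int(y)) for x,y in zip(b,h) if y])
for l,h in [(-90,-31),(-29,29),(29,85)]:
    k=m&(S>l)&(S<h);print(k.sum(),cv2.minAreaRect(np.c_[S[k],N[k]].astype(np.float32)))
E
```

```text
time_s: 20.62
ee_pos: [0.5354, -0.3321, 0.0914]
eef_rot: [3.141, -0.0, 0.202]
contact_force: [0.1, -0.7, -1.1]
width: 0.0456
time_s: 21.12
ee_pos: [0.5353, -0.3321, 0.0913]
eef_rot: [3.142, -0.0, 0.202]
contact_force: [0.2, -0.8, 0.0]
width: 0.0809
time_s: 21.62
ee_pos: [0.4353, -0.3528, 0.1824]
eef_rot: [3.141, -0.0, 0.199]
contact_force: [0.9, 0.8, -0.4]
width: 0.093
time_s: 21.88
ee_pos: [0.4382, -0.3518, 0.1808]
eef_rot: [-3.141, 0.0, 0.203]
contact_force: [-0.2, -0.0, -0.0]
width: 0.0934
[(-90, 14), (-80, 51), (-79, 83), (-78, 107), (-77, 152), (-76, 93), (-40, 77), (-39, 121), (-38, 95), (-37, 160), (-36, 59), (-24, 62), (-23, 83), (-22, 133), (-21, 115), (-20, 156), (16, 70), (17, 85), (18, 156), (19, 156), (20, 77), (32, 77), (33, 160), (34, 159), (35, 80), (36, 79), (71, 2), (72, 210), (73, 181), (74, 165), (75, 169), (76, 9)]
1012 ((-62.55174255371094, 0.8622417449951172), (45.573360443115234, 54.4757194519043), 89.63670349121094)
1093 ((-1.5425910949707031, 0.25213050842285156), (45.70582962036133, 43.986083984375), 89.98270416259766)
1291 ((54.42312240600586, 0.28751182556152344), (45.81243896484375, 43.612735748291016), 89.74319458007812)
```

View pics/w11.png

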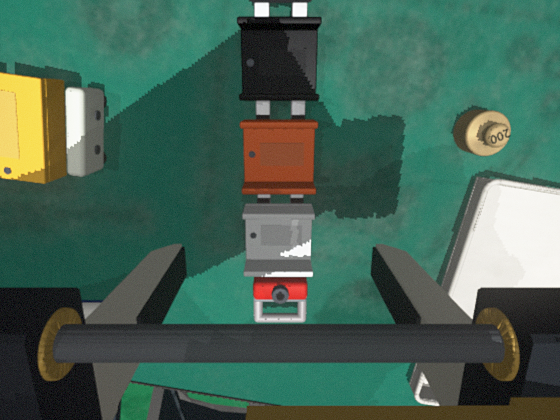

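```bash
python3 -c "
from h import *
need(.4642,-.1823,.175,93.5)"
```

```text
need [59.7, -160.7, 5.8] turn -81.87 | at [0.4381, -0.3518, 0.1807] yaw 11.63 t 21.93
```

```bash
python3 -m creep '[[[59.5,-160.5,6],-81.9],[[59.5,-160.5,6],-81.9],[[59.5,-160.5,6],-81.9],[[59.5,-160.5,6],-81.9],[[59.5,-160.5,6],-81.9],[[59.5,-160.5,6],-81.9],[[59.5,-160.5,6],-81.9],[[59.5,-160.5,6],-81.9]]';python3 -m creep '[[[0,0,0],0],[[0,0,0],0]]'
python3 - <<'E'
from h import *
need(.4642,-.1823,.108,93.5)
pose=T()
p,d=optics.get_image('wrist'); cv2.imwrite('pics/w12.png',p);C=cloud('wrist',d,pose)
z=C[...,2]; m=(z>.0425)&(z<.0495)&(C[...,0]>.42)&(C[...,0]<.51)&(C[...,1]<-.08)&(C[...,1]>-.22)
q=C[m][:,:2].astype(np.float32)*1000
h,b=np.histogram(q[:,1],np.arange(-220,-80,3));print(list(zip(b.tolist(),h.tolist())))
g=(q[:,1]<-157.8-(q[:,0]-464)*-.06) ; print(cv2.minAreaRect(q[g]))
E
```

```text
time_s: 22.92
ee_pos: [0.4639, -0.1825, 0.1749]
eef_rot: [-3.141, -0.0, 1.637]
contact_force: [-0.1, 0.3, -0.7]
width: 0.0926
time_s: 23.18
ee_pos: [0.4637, -0.1827, 0.1751]
eef_rot: [-3.141, -0.0, 1.629]
contact_force: [0.1, -1.0, -0.0]
width: 0.0928
need [0.4, 0.6, 67.1] turn -0.15 | at [0.4637, -0.1827, 0.1751] yaw 93.35 t 23.18
[(-220, 0), (-217, 0), (-214, 0), (-211, 0), (-208, 11), (-205, 223), (-202, 426), (-199, 437), (-196, 428), (-193, 435), (-190, 439), (-187, 449), (-184, 454), (-181, 455), (-178, 476), (-175, 474), (-172, 472), (-169, 483), (-166, 482), (-163, 456), (-160, 130), (-157, 245), (-154, 475), (-151, 509), (-148, 522), (-145, 528), (-142, 525), (-139, 544), (-136, 554), (-133, 558), (-130, 565), (-127, 566), (-124, 576), (-121, 586), (-118, 590), (-115, 472), (-112, 191), (-109, 0), (-106, 0), (-103, 0), (-100, 0), (-97, 0), (-94, 0), (-91, 0), (-88, 0), (-85, 0)]
((464.65283203125, -182.14334106445312), (62.3244743347168, 44.490318298339844), 3.7878687381744385)
```

View pics/w12.png

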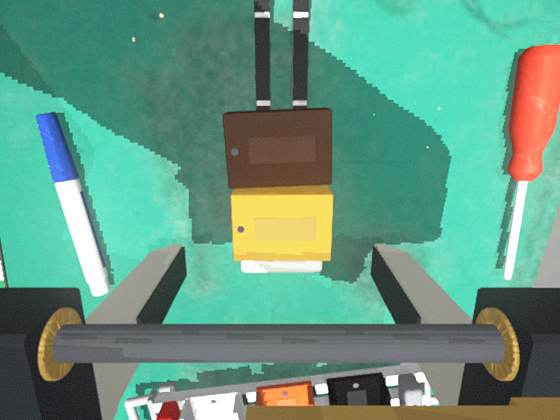

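```bash
python3 -m creep '[[[0.5,0.5,30],0],[[0.5,0.5,58],0],[[0.5,0.5,67],0],[[0.5,0.5,67],0]]'; python3 -m creep '[[[0,0,0],0],[[0,0,0],0],[[0,0,0],0],[[0,0,0],0],[[0,0,0],0],[[0,0,0],0]]' 0; python3 -m creep '[[[0,0,-30],0],[[0,0,-70],0],[[0,0,-70],0],[[0,0,-70],0]]';python3 -c "
from h import *
need(.4518,-.3492,.18,11.56)"
```

```text
time_s: 23.72
ee_pos: [0.464, -0.1824, 0.1082]
eef_rot: [-3.141, -0.0, 1.631]
contact_force: [0.3, -0.2, 1.0]
width: 0.0928
time_s: 24.48
ee_pos: [0.4641, -0.1825, 0.1085]
eef_rot: [3.141, 0.0, 1.631]
contact_force: [0.2, 0.7, 5.2]
width: 0.0614
time_s: 24.98
ee_pos: [0.4635, -0.1822, 0.1775]
eef_rot: [-3.141, -0.001, 1.631]
contact_force: [1.0, 0.9, -1.3]
width: 0.0612
need [-166.0, -21.8, -2.6] turn 81.91 | at [0.4635, -0.1822, 0.1775] yaw 93.47 t 24.98
```

```bash
python3 -m creep '[[[-166,-22,-3],81.9],[[-166,-22,-3],81.9],[[-166,-22,-3],81.9],[[-166,-22,-3],81.9],[[-166,-22,-3],81.9],[[-166,-22,-3],81.9],[[-166,-22,-3],81.9],[[-166,-22,-3],81.9]]';python3 -m creep '[[[0,0,0],0],[[0,0,0],0]]'
python3 - <<'E'
from h import *
need(.4518,-.3492,.1133,11.56)
pose=T()
p,d=optics.get_image('wrist'); cv2.imwrite('pics/w13.png',p);C=cloud('wrist',d,pose)
p2,d2=optics.get_image('top'); cv2.imwrite('pics/t13.png',cv2.resize(p2[140:300,240:440],None,fx=4,fy=4))
c0=np.array([.4802,-.3434]);u=np.array([np.cos(np.radians(11.56)),np.sin(np.radians(11.56))]);n=np.array([-u[1],u[0]])
S=(C[...,:2]-c0)@u*1000;N=(C[...,:2]-c0)@n*1000;z=C[...,2]
m=(z>.105)&(z<.125)&(abs(N)<26)&(S>-80)&(S<20)
print(m.sum(),S[m].min(),np.percentile(S[m],[1,99]),S[m].max(),np.median(z[m]))
E
```

```text
time_s: 25.98
ee_pos: [0.4515, -0.349, 0.1794]
eef_rot: [-3.139, 0.002, 0.197]
contact_force: [0.5, 0.3, -0.7]
width: 0.0616
time_s: 26.22
ee_pos: [0.4518, -0.3493, 0.1804]
eef_rot: [-3.14, 0.001, 0.205]
contact_force: [0.0, 0.6, -0.4]
width: 0.0616
need [0.1, 0.0, 67.1] turn 0.16 | at [0.4518, -0.3493, 0.1804] yaw 11.72 t 26.23
11472 -52.043123264451815 [-51.03078038  -7.98284294] -7.410736361267275 0.11737163251210947
```

View pics/w13.png

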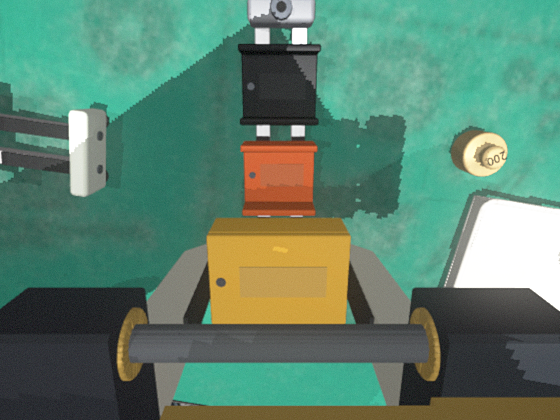

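View pics/t13.png

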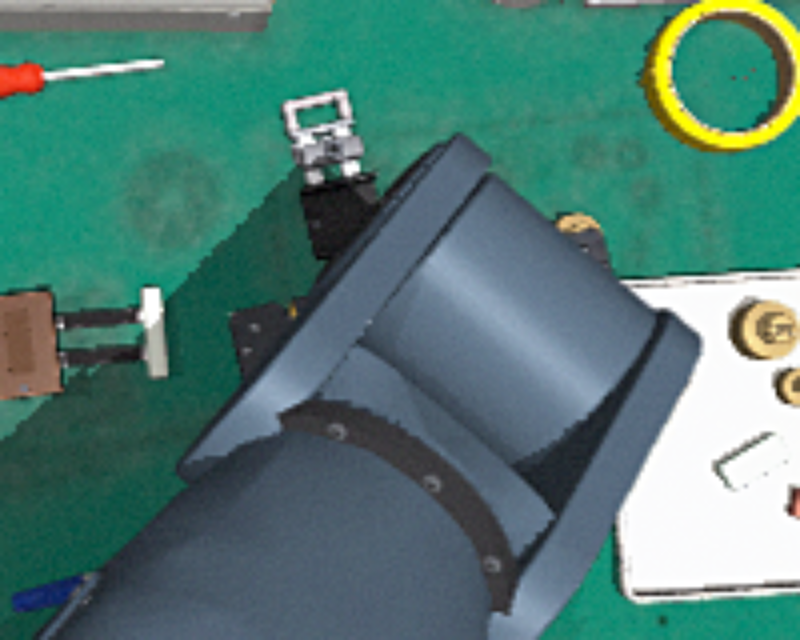

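```bash
python3 -m creep '[[[0,0,20],0],[[0,0,35],0],[[0,0,45],0],[[0,0,52],0],[[0,0,58],0],[[0,0,63],0],[[0,0,65],0],[[0,0,65],0]]'; python3 -m creep '[[[0,0,1],0],[[0,0,2],0],[[0,0,2.5],0]]'
```

```text
time_s: 27.32
ee_pos: [0.452, -0.3495, 0.1163]
eef_rot: [3.142, -0.0, 0.202]
contact_force: [0.3, 1.3, -0.7]
width: 0.0618
time_s: 27.7
ee_pos: [0.452, -0.3494, 0.1137]
eef_rot: [-3.142, -0.0, 0.202]
contact_force: [-0.1, -0.0, -1.4]
width: 0.0612
```

```bash
python3 -m creep '[[[0,0,0.5],0],[[0,0,0.8],0]]'; python3 -m creep '[[[0,0,0],0],[[0,0,0],0],[[0,0,0],0],[[0,0,0],0]]' 100;python3 -m creep '[[[0,0,-30],0],[[0,0,-70],0],[[0,0,-70],0],[[0,0,-70],0]]'
python3 - <<'E'
from h import *
need(.4593,-.1336,.175,95.8)
pose=T()
p,d=optics.get_image('wrist'); cv2.imwrite('pics/w14.png',p);C=cloud('wrist',d,pose)
c0=np.array([.4802,-.3434]);u=np.array([np.cos(np.radians(11.56)),np.sin(np.radians(11.56))]);n=np.array([-u[1],u[0]])
S=(C[...,:2]-c0)@u*1000;N=(C[...,:2]-c0)@n*1000;z=C[...,2]
m=(z>.044)&(z<.06)&(abs(N)<40)&(S>-80)&(S<2)&(S>-56)
print(m.sum(),cv2.minAreaRect(np.c_[S[m],N[m]].astype(np.float32)),np.percentile(z[m],[5,50,95]))
E
```

```text
time_s: 27.95
ee_pos: [0.452, -0.3495, 0.1135]
eef_rot: [3.142, -0.0, 0.202]
contact_force: [-3.9, 3.4, 9.4]
width: 0.0613
time_s: 28.45
ee_pos: [0.452, -0.3494, 0.1129]
eef_rot: [-3.142, 0.0, 0.202]
contact_force: [-0.2, 0.1, 0.6]
width: 0.092
time_s: 28.95
ee_pos: [0.4518, -0.3492, 0.1823]
eef_rot: [-3.141, 0.0, 0.202]
contact_force: [-0.0, -0.1, -0.0]
width: 0.0928
need [50.6, -209.7, 7.4] turn -84.23 | at [0.4518, -0.3492, 0.1823] yaw 11.57 t 28.95
6789 ((-30.00461769104004, -0.03492927551269531), (62.11531066894531, 44.934635162353516), 89.8621597290039) [0.04932987 0.05067187 0.05174189]
```

View pics/w14.png

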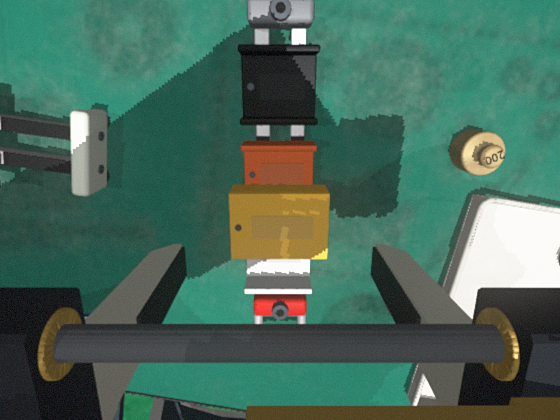

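Gold is home: its top sits at 50.7 mm against the expected 51 mm, and level. Now brown.

```bash
python3 -m creep '[[[50.5,-209.5,7],-84.2],[[50.5,-209.5,7],-84.2],[[50.5,-209.5,7],-84.2],[[50.5,-209.5,7],-84.2],[[50.5,-209.5,7],-84.2],[[50.5,-209.5,7],-84.2],[[50.5,-209.5,7],-84.2],[[50.5,-209.5,7],-84.2]]';python3 -m creep '[[[0,0,0],0],[[0,0,0],0]]'
python3 - <<'E'
from h import *
pose=T()
p,d=optics.get_image('wrist'); cv2.imwrite('pics/w15.png',p);C=cloud('wrist',d,pose)
z=C[...,2]; m=(z>.0425)&(z<.0495)&(C[...,0]>.41)&(C[...,0]<.51)&(C[...,1]<-.08)&(C[...,1]>-.19)
q=C[m][:,:2].astype(np.float32)*1000
r=cv2.minAreaRect(q);print(r)
need(.4593,-.1336,.1085,95.7)
E
```

```text
time_s: 30.0
ee_pos: [0.459, -0.1339, 0.1749]
eef_rot: [-3.14, -0.001, 1.677]
contact_force: [-0.3, -0.5, 0.8]
width: 0.0931
time_s: 30.25
ee_pos: [0.4592, -0.134, 0.1754]
eef_rot: [-3.141, -0.0, 1.668]
contact_force: [-0.2, 0.1, 0.3]
width: 0.0927
((459.56951904296875, -133.4053192138672), (62.1419677734375, 44.10540771484375), 5.874876976013184)
need [0.4, 0.1, 67.1] turn -0.09 | at [0.4593, -0.134, 0.1756] yaw 95.61 t 30.3
```

View pics/w15.png

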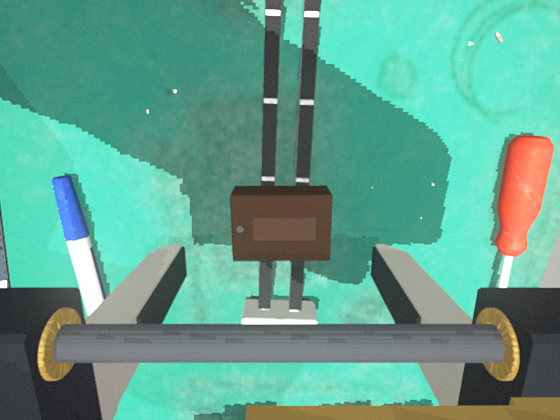

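```bash
python3 -m creep '[[[0.5,0,30],-0.2],[[0.5,0,58],-0.2],[[0.5,0,67],-0.2],[[0.5,0,67],-0.2]]'; python3 -m creep '[[[0,0,0],0],[[0,0,0],0],[[0,0,0],0],[[0,0,0],0],[[0,0,0],0],[[0,0,0],0]]' 0; python3 -m creep '[[[0,0,-30],0],[[0,0,-70],0],[[0,0,-70],0],[[0,0,-70],0]]';python3 -c "
from h import *
need(.5067,-.3380,.18,11.56)"
```

```text
time_s: 30.8
ee_pos: [0.4594, -0.1336, 0.1089]
eef_rot: [-3.141, -0.0, 1.674]
contact_force: [0.8, -0.6, 0.2]
width: 0.0928
time_s: 31.55
ee_pos: [0.4596, -0.1336, 0.1092]
eef_rot: [3.141, 0.0, 1.675]
contact_force: [0.5, 0.7, 5.2]
width: 0.0614
time_s: 32.05
ee_pos: [0.459, -0.1334, 0.1782]
eef_rot: [-3.141, -0.0, 1.675]
contact_force: [0.3, -0.2, -1.5]
width: 0.0612
need [-208.4, 26.1, -1.9] turn 84.41 | at [0.459, -0.1334, 0.1782] yaw 95.97 t 32.05
```

```bash
python3 -m creep '[[[-208.5,26,-2],84.4],[[-208.5,26,-2],84.4],[[-208.5,26,-2],84.4],[[-208.5,26,-2],84.4],[[-208.5,26,-2],84.4],[[-208.5,26,-2],84.4],[[-208.5,26,-2],84.4],[[-208.5,26,-2],84.4]]';python3 -m creep '[[[0,0,0],0],[[0,0,0],0]]'
python3 - <<'E'
from h import *
need(.5067,-.3380,.1142,11.56)
pose=T()
p,d=optics.get_image('wrist'); cv2.imwrite('pics/w16.png',p);C=cloud('wrist',d,pose)
c0=np.array([.4802,-.3434]);u=np.array([np.cos(np.radians(11.56)),np.sin(np.radians(11.56))]);n=np.array([-u[1],u[0]])
S=(C[...,:2]-c0)@u*1000;N=(C[...,:2]-c0)@n*1000;z=C[...,2]
m=(z>.105)&(z<.125)&(abs(N)<26)&(S>-20)&(S<70)
print(m.sum(),S[m].min(),np.percentile(S[m],[1,99]),S[m].max(),np.median(z[m]))
E
```

```text
time_s: 33.05
ee_pos: [0.5064, -0.3379, 0.1789]
eef_rot: [-3.139, 0.002, 0.196]
contact_force: [-0.2, -1.1, -1.1]
width: 0.0617
time_s: 33.3
ee_pos: [0.5067, -0.3381, 0.18]
eef_rot: [-3.14, 0.001, 0.205]
contact_force: [-0.5, -0.4, -0.9]
width: 0.0612
need [0.1, -0.0, 65.8] turn 0.21 | at [0.5067, -0.3381, 0.18] yaw 11.77 t 33.3
11276 3.1710371405501006 [ 4.63880359 47.66575617] 48.040994072702645 0.11629286200813603
```

View pics/w16.png

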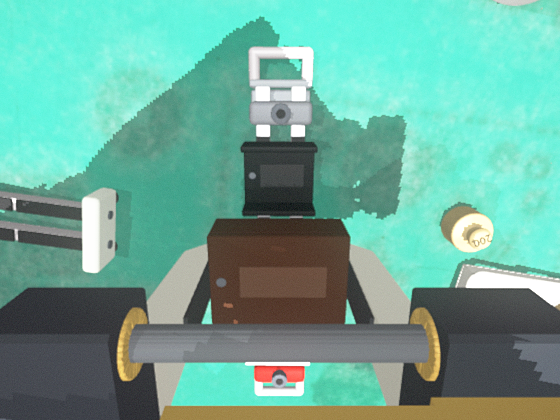

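```bash
python3 -m creep '[[[0,0,20],0],[[0,0,35],0],[[0,0,45],0],[[0,0,52],0],[[0,0,58],0],[[0,0,62],0],[[0,0,64],0],[[0,0,64],0]]'; python3 -m creep '[[[0,0,1],0],[[0,0,2],0],[[0,0,2.5],0],[[0,0,2.5],0]]'
```

```text
time_s: 34.35
ee_pos: [0.507, -0.3383, 0.117]
eef_rot: [3.141, -0.0, 0.202]
contact_force: [0.7, 0.0, -1.5]
width: 0.0613
time_s: 34.85
ee_pos: [0.507, -0.3382, 0.1144]
eef_rot: [3.142, -0.0, 0.202]
contact_force: [-1.0, -0.3, -1.2]
width: 0.0617
```

```bash
python3 -m creep '[[[0,0,0.5],0],[[0,0,0.7],0]]'; python3 -m creep '[[[0,0,0],0],[[0,0,0],0],[[0,0,0],0],[[0,0,0],0]]' 100;python3 -m creep '[[[0,0,-30],0],[[-30,0,-90],0],[[-60,0,-110],0],[[-60,0,-110],0]]';python3 -m creep '[[[0,0,0],0],[[0,0,0],0]]'
python3 - <<'E'
from h import *
pose=T()
p,d=optics.get_image('wrist'); cv2.imwrite('pics/w17.png',p);C=cloud('wrist',d,pose)
c0=np.array([.4802,-.3434]);u=np.array([np.cos(np.radians(11.56)),np.sin(np.radians(11.56))]);n=np.array([-u[1],u[0]])
S=(C[...,:2]-c0)@u*1000;N=(C[...,:2]-c0)@n*1000;z=C[...,2]
for l,h in [(-60,-1.5),(-1.5,55)]:
    m=(z>.0475)&(z<.06)&(abs(N)<40)&(S>l)&(S<h)
    print(m.sum(),cv2.minAreaRect(np.c_[S[m],N[m]].astype(np.float32)),np.percentile(z[m],[5,50,95]))
    A=np.c_[S[m],N[m],np.ones(m.sum())];print(np.linalg.lstsq(A,z[m]*1000,rcond=None)[0])
m=(z>.0425)&(z<.0475)&(S>-86)&(S<85)&(abs(N)<24)
h,b=np.histogram(S[m],np.arange(-90,91,1));print([(int(x),int(y)) for x,y in zip(b,h) if y>4])
E
```

```text
time_s: 35.1
ee_pos: [0.507, -0.3383, 0.1142]
eef_rot: [3.142, -0.0, 0.202]
contact_force: [-1.8, 2.6, 5.9]
width: 0.0616
time_s: 35.6
ee_pos: [0.507, -0.3382, 0.1137]
eef_rot: [-3.142, 0.0, 0.202]
contact_force: [0.2, 0.3, -0.6]
width: 0.0919
time_s: 36.1
ee_pos: [0.4474, -0.3511, 0.2257]
eef_rot: [3.139, -0.002, 0.2]
contact_force: [-0.3, -0.1, 0.3]
width: 0.0931
time_s: 36.35
ee_pos: [0.4486, -0.3499, 0.2226]
eef_rot: [-3.14, 0.001, 0.203]
contact_force: [0.4, 0.8, 0.1]
width: 0.093
4903 ((-29.685136795043945, -0.04454231262207031), (44.04997634887695, 62.01050567626953), 0.13274157047271729) [0.04952994 0.05067908 0.05180557]
[-2.54121256e-03  3.37290344e-04  5.06050201e+01]
5850 ((25.65321922302246, -0.07739639282226562), (43.25776672363281, 62.142757415771484), 0.019377028569579124) [0.04953561 0.05070291 0.05187172]
[-5.23791600e-04  5.23190552e-04  5.07198546e+01]
[(-80, 32), (-79, 66), (-78, 73), (-77, 106), (-76, 57), (-9, 66), (-8, 38), (72, 105), (73, 134), (74, 95), (75, 115)]
```

View pics/w17.png

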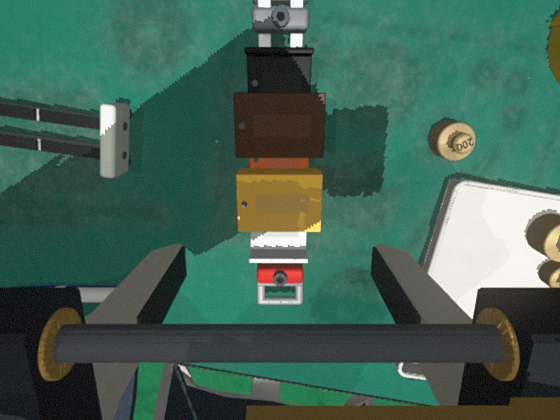

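Run:
```python
from h import *
p,d=optics.get_image('side'); cv2.imwrite('pics/s18.png',cv2.resize(p[160:320,180:400],None,fx=3.5,fy=3.5))
print(arm.finish_job())
```

```text
the job is handed in; nothing more can be done
None
```

View pics/s18.png

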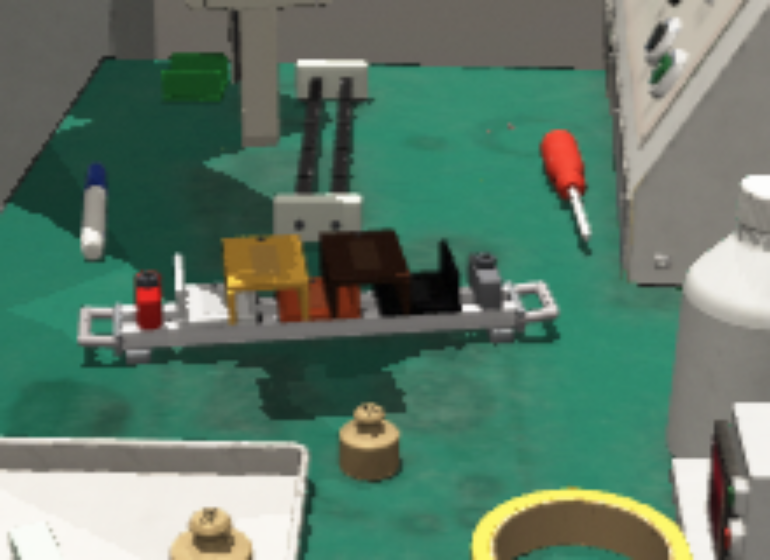

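All five channels are on the carrying rack in shade order from the red stop: silver, gold, copper, dark brown, black. The job was handed in at about 36 s of the 104 s allowed. I never touched the screwdriver, the brass weight or the green look-alike.

- **Long channels:** gold and brown are nested over the two gaps. Both are level, with their tops 50.6–50.7 mm above the bench; fully home would be 51 mm.
- **Short channels:** after the nesting, the outer flanges of silver and black were where they had been before it. All three shorts read about 1.5 mm nearer the red stop than their nominal seats. The offset was the same for all three and within the camera calibration, so I left it.
- **Final check:** the last side picture shows the row interlocked, the drain rack empty and the gripper clear. The hand-in reported no verdict, and none of the checks failed or disagreed.

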